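# Click the column onto its stand

### The job

Lift the blue column off its storage peg, slide it gently down over the spigot of the grey stand until it sits on the shoulder, and turn it until the spring button pops out through the hole in its wall. Do not force it or disturb the bottles and glassware, and let go when it is locked.

Things in the scene. Friction and masses are not known exactly. Their poses are not given: they have to be found in the camera images.
- column: Loose blue tube, 180 mm tall, about 0.22 kg, standing upright, open end down, over the storage peg (lower end 12 mm above the bench, peg 22 mm up inside it). Origin: centre of the lower open end; z up along the tube, x towards the hole in its wall. Bore 26 mm, outside diameter 33 mm, closed at the top. The lowest 14 mm flare to a metal mouth 38 mm wide inside, 44 mm outside.
- column_hole (a point): Centre of the column's only side hole, at its outer face, 38 mm above the column's origin on its +x side: about 8.4 mm wide, 9.5 mm high, straight through the 3.5 mm wall, ringed in white. Axes as the column's.
- grip_head (a point): Grip point in the black grip head on top of the column, 160 mm above the column's origin, on the tube's axis; axes as the column's. A block 22 mm along x, 36 mm along y, from 130 to 180 mm above the origin, on a round cap 37 mm wide: grip it across x, fingertips above the cap.
- stand: Fixed grey foot, 130 mm along x, 96 mm along y, 20 mm thick, origin at the centre of its underside. On its middle a dark round shoulder, 52 mm across, top 28 mm above the bench, and an upright aluminium spigot with a brass spring button in its side.
- spigot_top (a point): Centre of the spigot's tip, 95 mm above the bench; axes as the stand's. The spigot is 23 mm in diameter and 67 mm long, its last 13 mm tapering to 13 mm. It is clamped in the foot and does not turn in use.
- shoulder (a point): Centre of the shoulder's top face, 28 mm above the bench, where the column's lower end comes to rest; rigid. Axes as the stand's.
- button (a joint): How far the button is pushed in, m: 0 out, 0.003-0.006 inside the bore. 6 mm wide, chamfered, sticks 6 mm out of the spigot 38 mm above the shoulder, spring 1 to 2.6 N. Points to the stand's -x side, off by an unknown angle up to 0.60 rad either way about z: see or feel for it by turning the column. It pops out if the seated column's hole faces it within 6 deg; then turning stops.
- dock: Fixed white plate 90 x 90 x 12 mm, origin at the centre of its underside, with the storage peg (21 mm in diameter, top 34 mm above the bench) the column stands over.
- beaker: Loose glass beaker, 54 mm wide, 70 mm tall, a bystander; origin at the centre of its underside.
- bottle: Loose small white bottle, 48 mm wide, 87 mm tall, a bystander; origin at the centre of its underside.
- tall_bottle: Loose brown bottle with a black cap, 64 mm wide, 128 mm tall, a bystander; origin at the centre of its underside.
- dish: Loose petri dish, 68 mm wide, 15 mm high, a bystander; origin at the centre of its underside.
Not all that is in view belongs to the job. There is more than one size of the column; the one meant has the size given above.

How it is judged:
By the outcome, as a careful person would: the job done as asked, in the order asked, and still so for the second after the job is handed in, with the robot touching nothing.
It also fails if it takes over 72 s, if anything falls off the work surface, if the arm or the gripper's body presses on something with over 40 N, if the wrist force passes 120 N, or if a joint passes its speed limit or range.

### The arm

A 6-joint arm with a two-finger parallel gripper is mounted at the origin on a cart in front of the work surface, level with it; the furniture and walls round the work are solid. World frame = base frame: x ahead of the robot, y to its left, z up, the work surface at z = 0. Lengths are in m, angles in rad, forces in N, time in s.
With the tool pointing down it reaches from about 0.25 to 0.85 m from the base axis. Payload 12.5 kg.
Tool frame: the origin (TCP) lies midway between the tips of the shut fingers; the grasp point (between the pads) lies behind it (ctrl.pinch_z is the z of the grasp point in the tool frame, in m); z points along the fingers, y is the direction in which the jaws open and shut (so a half turn about z gives the same grasp; the last joint's range is limited). The gripper opens to 93 mm and grips with 3 to 60 N. Pads are 15 mm wide; open, the fingers measure 128 mm over their backs; the gripper's body (75 mm by 188 mm) begins 65 mm behind the grasp point.
Start: joints at [1.144, 0.351, 1.652, -0, 1.139, -0.085], TCP at [0.184, 0.518, 0.219] pointing down, gripper open.
Joint ranges: [-2.75, 2.75], [-0.79, 2.1], [0.01, 2.65], [-1.57, 4.71], [0.07, 3.14], [-2.87, 2.87]. Speed limits (rad/s): [2.22, 2.22, 2.79, 3.14, 3.14, 3.14].

### API

Orientations are given as a 3x3 rotation matrix whose columns are the frame's x, y, z axes.
In Python, from bench import status, optics, ctrl gives the robot as it stands.
- The arm moves only by the tool send_rows, never from a script. Its argument "steps" is a list of rows, each an object of numbers: "dx", "dy", "dz": the shift along the world's x, y, z in units of 30 mm (1.0 is 30 mm); "rx", "ry", "rz": the turn, a rotation vector about the world's x, y, z in units of 6 degrees (1.0 is 6 degrees); "hand": the finger opening in mm, from 0 to 93. A call has 1 to 10 rows; each row shifts and turns the commanded pose from where the row before left it; what a row does not reach is not made up. A row lasts 1/12 s, in which the tool goes at most 41.7 mm and 7.16 degrees, less where a joint would pass 70% of its speed; a pose out of reach is approached as far as the arm can. A call is refused whole if a number of a shift passes 1 or a number of a turn 1, either way. A call with a gripper value outside its range is refused whole. The fingers move at their own pace and stop on an object; the grip force is fixed at half the most. Time passes only in rows, so rows that do not move let the fingers close. It gives the time, the measured TCP pose, the force and the opening at its end, in the units of the state.
- status.state(): the state, without advancing time (a new reading comes with each control period).
- optics.capture(name): name is "scene" or "top"; returns a dict with "img" (400x640x3 uint8, red, green, blue), "range_z" (400x640 float32, m along the optical axis (not along the pixel's ray), 0 where there is no reading), "fov_y" (degrees; the focal length in pixels is half the picture's height over the tangent of half this angle, whatever the lens; pixels are square), "cx", "cy" (the principal point, pixels), "extrinsics" (4x4, takes a point from world to camera coordinates). Camera axes: x right, y down, z forward; pixel columns grow to the right and rows downward; lengths in m; the calibration is good to about 2 mm. A picture is of the moment at which its call begins.
- ctrl.job_done(): hands the job in, once; it reports no verdict.
The state is a dict: "time_s": time; "joint_pos": joint angles; "joint_vel": joint speeds; "joint_torque": joint torques, N m; "ee_pos": TCP position; "tool_rot": TCP orientation; "force": force on the tool from outside, world axes, zero at the start; "torque": the same for the moment, N m; "grip_width": opening from 0.0 (shut) to 1.0 (fully open).
Only numpy, scipy, OpenCV 4.12 (cv2) and the standard library are available. Lean on these libraries where they do the work, as an engineer would, in place of code of your own. Each camera call takes 0.05 s, during which the arm holds its last target.

## Working session

There is one attempt and no reset: what is moved stays moved. The work goes in short steps, Python scripts to look and compute and a tool call to move; the robot and the scene stay as the last step left them, time stands still between calls to the robot, and variables do not carry over. Pictures are saved under pics/ and viewed, and the job is handed in when it is done.

Besides the shell and the picture viewer there is one more tool, called after ">>>" as a command line: name --argument value ..., lists and objects as JSON in quotes. send_rows: Moves the arm, as the interface text tells. Its arguments: {"type":"object","properties":{"steps":{"type":"array"}},"required":["steps"]}

```bash
mkdir -p pics; ls; python3 - <<'E'
from bench import status, optics, ctrl
import cv2,numpy as np
print(status.state(), ctrl.pinch_z)
for n in("scene","top"):
    c=optics.capture(n); cv2.imwrite(f"pics/{n}0.png",c["img"][:,:,::-1]); print(n,c["fov_y"],c["cx"],c["cy"],c["extrinsics"].round(4).tolist())
    np.savez(f"{n}0.npz",**c)
E
```

```text
pics
{'time_s': 0.0, 'joint_pos': array([ 1.14440565e+00,  3.51209180e-01,  1.65244207e+00,  1.63787305e-05,
        1.13906887e+00, -8.45633777e-02]), 'joint_vel': array([-8.89290173e-05,  1.61432582e-03, -6.97180360e-04, -1.50765935e-03,
        8.35434286e-04, -3.73133297e-03]), 'joint_torque': array([ 2.55527688e-03, -4.97324646e+01, -2.85262173e+01,  7.00286007e-02,
        2.56977364e-02, -8.30174304e-05]), 'ee_pos': array([0.18417519, 0.51788115, 0.2181094 ]), 'tool_rot': array([[-9.42141384e-01,  3.35215427e-01, -4.79850327e-04],
       [ 3.35215753e-01,  9.42140838e-01, -1.02036675e-03],
       [ 1.10043914e-04, -1.12218313e-03, -9.99999364e-01]]), 'force': array([ 0.49970178,  0.11589176, -0.36472555]), 'torque': array([-0.04460322,  0.01432963,  0.02659566]), 'grip_width': 0.9958990873283903} -0.0188
scene 47.78219000441838 314.36794883032377 200.6901584412041 [[0.6146, -0.7888, 0.0061, -0.5635], [-0.4106, -0.3265, -0.8514, 0.2362], [0.6736, 0.5207, -0.5245, 0.9973], [0.0, 0.0, 0.0, 1.0]]
top 52.88104953110052 322.1859874087324 202.0159983093561 [[-0.008, -0.9998, -0.0161, -0.2421], [-0.9881, 0.0104, -0.1537, 0.5815], [0.1538, 0.0147, -0.988, 1.0855], [0.0, 0.0, 0.0, 1.0]]
```

View pics/scene0.png

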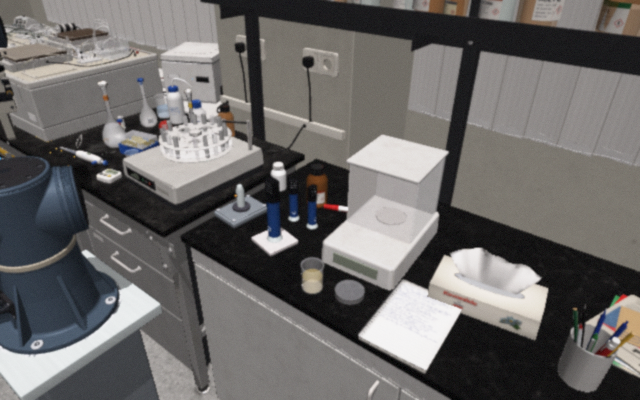

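View pics/top0.png

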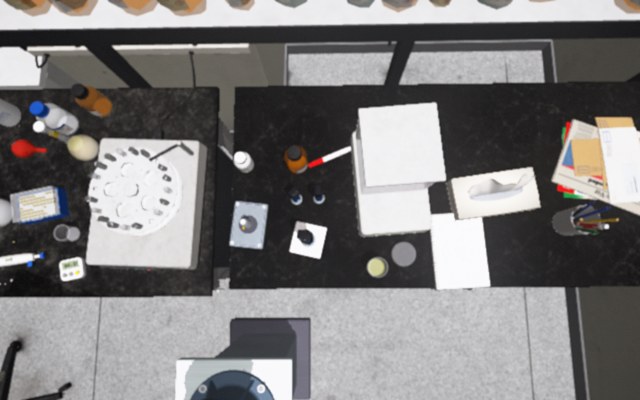

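Candidates for the column, by scene pixel: one at (274,215) on a white plate, and two smaller ones at (293,203) and (312,210). I'll enlarge that area to confirm.

```bash
cat > h.py <<'E'
import numpy as np,cv2
def load(n): return dict(np.load(n,allow_pickle=True))
def foc(c): return 200/np.tan(np.radians(float(c["fov_y"]))/2)
def cloud(c):
    f=foc(c); z=c["range_z"]; v,u=np.mgrid[0:400,0:640]
    p=np.stack([(u-c["cx"])/f*z,(v-c["cy"])/f*z,z],-1)
    E=c["extrinsics"]; w=(p-E[:3,3])@E[:3,:3]; w[z==0]=np.nan; return w
def ray(c,u,v,zw):
    f=foc(c);E=c["extrinsics"]; d=np.array([(u-c["cx"])/f,(v-c["cy"])/f,1])@E[:3,:3]; o=-E[:3,3]@E[:3,:3]
    return o+d*(zw-o[2])/d[2]
def proj(c,p):
    E=c["extrinsics"];q=E[:3,:3]@np.array(p)+E[:3,3];f=foc(c);return q[0]/q[2]*f+c["cx"],q[1]/q[2]*f+c["cy"]
def crop(c,x0,y0,w,h,s,name):
    cv2.imwrite(name,cv2.resize(c["img"][y0:y0+h,x0:x0+w,::-1],None,fx=s,fy=s,interpolation=cv2.INTER_CUBIC))
E
python3 - <<'E'
from h import *
s=load("scene0.npz");t=load("top0.npz")
crop(s,205,150,140,105,5.7,"pics/s1.png");crop(t,220,140,140,120,5,"pics/t1.png")
w=cloud(t)
for (u,v) in [(307,233),(296,197),(318,197),(247,224),(295,152),(243,160)]:
    print(u,v,w[v-3:v+4,u-3:u+4].reshape(-1,3)[np.nanargmax(w[v-3:v+4,u-3:u+4,2])].round(3))
# table top
print(np.nanmedian(w[270:280,300:340,2]))
def blob(m,name):
    p=w[m]; print(name,m.sum(),p.mean(0).round(4),p.min(0).round(3),p.max(0).round(3))
v,u=np.mgrid[0:400,0:640]
box=lambda a,b,c,d:(u>a)&(u<b)&(v>c)&(v<d)
for name,b in dict(col=(285,335,215,262),a=(285,306,180,210),b=(307,330,180,210),stand=(225,275,195,255)).items():
    for lo,hi in ((0.006,0.03),(0.06,0.2),(0.12,.17),(.17,.2)):
        m=box(*b)&(w[...,2]>lo)&(w[...,2]<hi)
        if m.sum(): blob(m,name+str((lo,hi)))
E
```

```text
307 233 [ 0.476 -0.21   0.194]
296 197 [ 0.585 -0.173  0.13 ]
318 197 [ 0.586 -0.233  0.132]
247 224 [ 0.522 -0.043  0.097]
295 152 [ 0.708 -0.183  0.132]
243 160 [ 0.691 -0.024  0.09 ]
-0.0004136447890959561
col(0.006, 0.03) 775 [ 0.4732 -0.208   0.0118] [ 0.424 -0.257  0.006] [ 0.527 -0.154  0.026]
col(0.06, 0.2) 199 [ 0.4737 -0.2067  0.1735] [ 0.46  -0.225  0.062] [ 0.493 -0.188  0.195]
col(0.12, 0.17) 40 [ 0.4696 -0.2058  0.1441] [ 0.46  -0.223  0.136] [ 0.493 -0.189  0.165]
col(0.17, 0.2) 145 [ 0.4757 -0.2062  0.1903] [ 0.462 -0.225  0.17 ] [ 0.489 -0.188  0.195]
a(0.006, 0.03) 19 [ 0.5883 -0.1736  0.0136] [ 0.582 -0.183  0.007] [ 0.603 -0.159  0.028]
a(0.06, 0.2) 105 [ 0.5918 -0.1738  0.1156] [ 0.582 -0.185  0.061] [ 0.607 -0.159  0.134]
a(0.12, 0.17) 62 [ 0.5945 -0.1719  0.129 ] [ 0.582 -0.183  0.121] [ 0.607 -0.159  0.134]
b(0.006, 0.03) 16 [ 0.5885 -0.2379  0.0149] [ 0.585 -0.249  0.007] [ 0.599 -0.226  0.028]
b(0.06, 0.2) 99 [ 0.5946 -0.2375  0.1137] [ 0.584 -0.248  0.062] [ 0.609 -0.226  0.135]
b(0.12, 0.17) 60 [ 0.5964 -0.2367  0.1285] [ 0.585 -0.243  0.124] [ 0.609 -0.23   0.135]
stand(0.006, 0.03) 1399 [ 0.5183 -0.0384  0.0194] [ 0.451 -0.091  0.006] [0.587 0.016 0.03 ]
stand(0.06, 0.2) 72 [ 0.5175 -0.0382  0.0851] [ 0.503 -0.047  0.061] [ 0.529 -0.026  0.098]
```

View pics/s1.png

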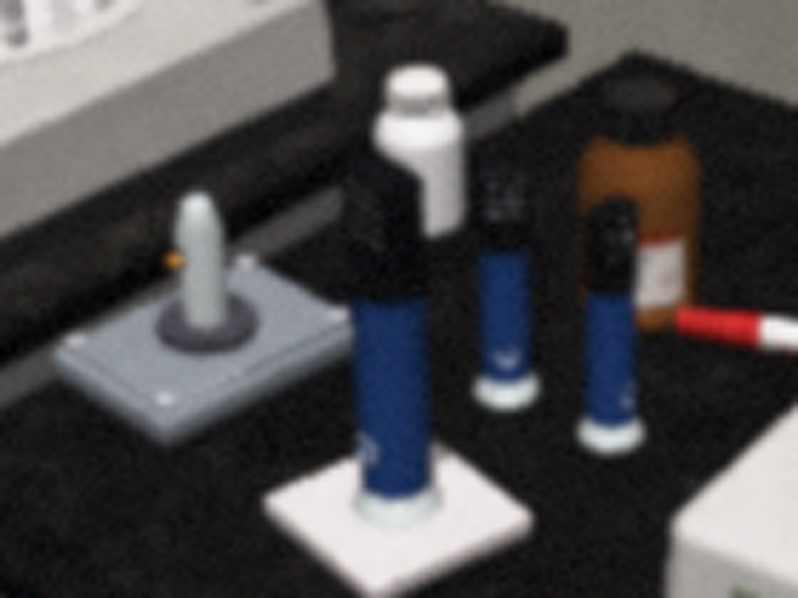

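View pics/t1.png

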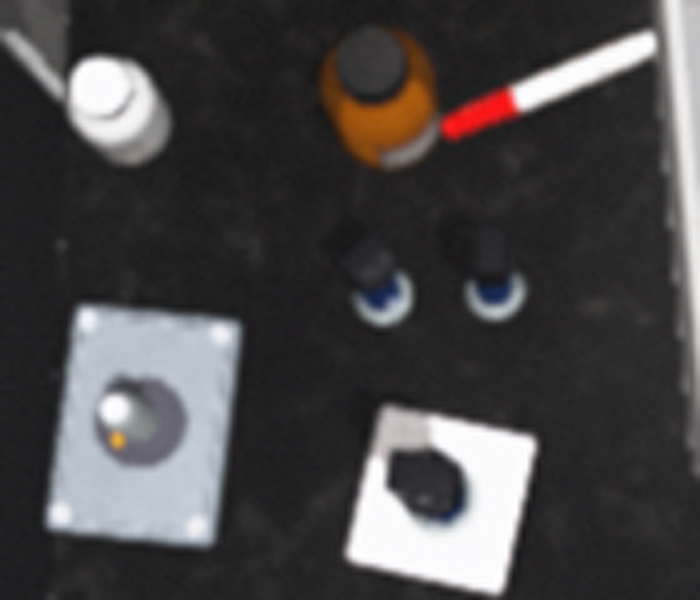

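The column at scene (274,215), top view (307,237), is the one meant. Its top is at 0.19 m (12+180 mm), it stands on the white dock, and its white-ringed hole shows at scene (269.6,229). The other two are only 0.13 m tall. The brass button is at scene (235.5,195.5) and top (243.6,228). Next I'll measure poses.

```bash
python3 - <<'E'
from h import *
from bench import optics
s=load("scene0.npz");t=load("top0.npz")
for n,c in(("scene",s),("top",t)):
    L=[optics.capture(n) for _ in range(8)]
    c["img"]=np.mean([l["img"] for l in L],0).astype(np.uint8)
    R=np.array([l["range_z"] for l in L]); c["range_z"]=np.median(R,0)
    np.savez(n+"1.npz",**c)
g=t["img"].astype(int)
w=cloud(t)
v,u=np.mgrid[0:400,0:640]
def rect(m,z,name):
    m=cv2.morphologyEx(m.astype(np.uint8),cv2.MORPH_CLOSE,np.ones((9,9)))
    cs,_=cv2.findContours(m,cv2.RETR_EXTERNAL,cv2.CHAIN_APPROX_NONE); c=max(cs,key=cv2.contourArea)[:,0]
    P=np.array([ray(t,a,b,z)[:2] for a,b in c])*1000
    r=cv2.minAreaRect(P.astype(np.float32)); print(name,r)
    return r
lum=g.sum(2)/3
box=lambda a,b,c,d:(u>=a)&(u<=b)&(v>=c)&(v<=d)
rect(box(225,272,196,254)&(lum>90)&(w[...,2]<.06),.02,"stand")
rect(box(284,332,218,262)&(lum>110)&(w[...,2]<.06),.012,"dock")
m=box(285,335,215,262)&(w[...,2]>.186); P=w[m]
print("head top",m.sum(),P.mean(0),cv2.minAreaRect((P[:,:2]*1000).astype(np.float32)))
print("button",ray(t,243.6,228,.066), "scene hole ray",ray(s,269.6,229,.05))
crop(s,255,165,40,90,8,"pics/s2.png");crop(t,280,212,60,55,13,"pics/t2.png");crop(t,222,195,55,60,10,"pics/t3.png");crop(s,212,175,60,60,10,"pics/s3.png")
E
```

```text
stand ((520.45458984375, -36.31371307373047), (97.07710266113281, 130.88072204589844), 83.65254974365234)
dock ((477.19207763671875, -205.05299377441406), (93.54974365234375, 93.45818328857422), 76.93177032470703)
head top 136 [ 0.47613494 -0.20587766  0.19105098] ((476.2210693359375, -205.8265838623047), (35.71148681640625, 21.79079818725586), 77.03911590576172)
button [ 0.50614827 -0.03270266  0.066     ] scene hole ray [ 0.4589793  -0.20911133  0.05      ]
```

View pics/s2.png

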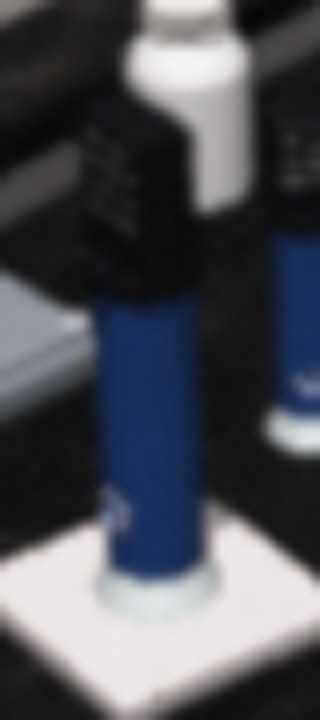

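View pics/t2.png

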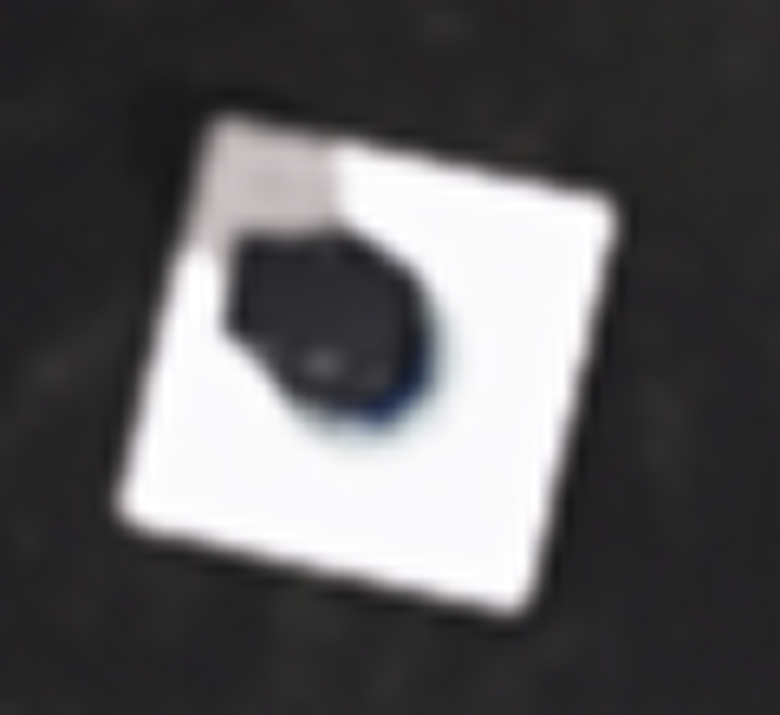

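View pics/t3.png

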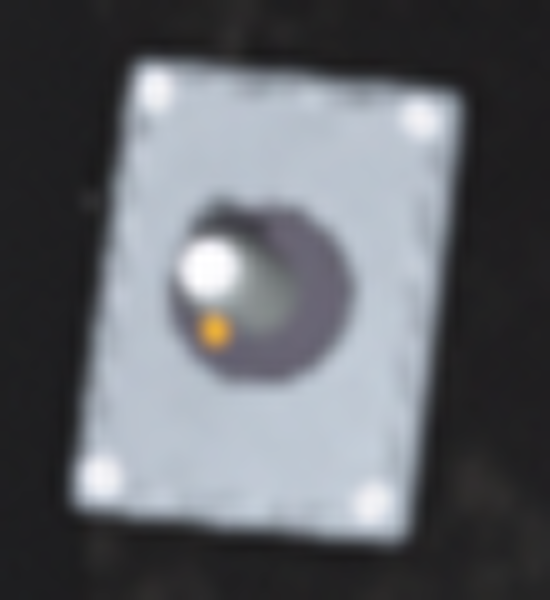

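View pics/s3.png

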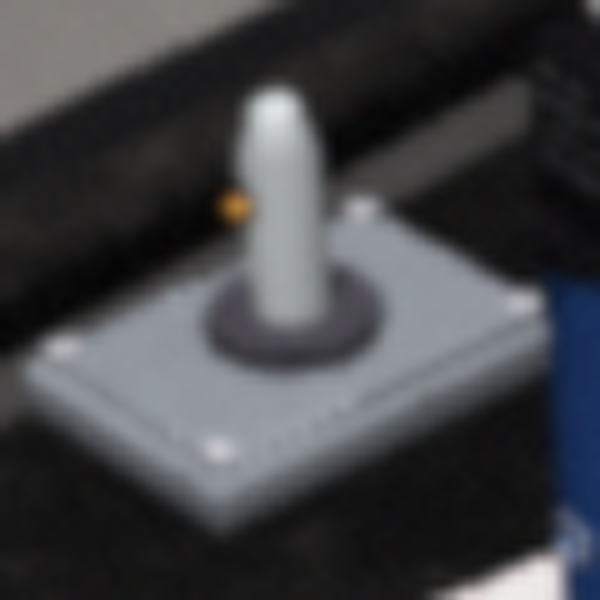

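```bash
python3 - <<'E'
from h import *
s=load("scene1.npz");t=load("top1.npz")
px=lambda x,y,k,ox,oy:((x+.5)/k-.5+ox,(y+.5)/k-.5+oy)
T=lambda x,y:px(x,y,10,222,195); S=lambda x,y:px(x,y,10,212,175)
print("tip",ray(t,*T(210,266),.095)[:2],ray(s,*S(274,96),.095)[:2])
print("shoulder",ray(t,*T(263,293),.028)[:2])
print("screws",[ray(t,*T(*p),.02)[:2].round(4).tolist() for p in((154,90),(419,118),(100,477),(372,502))],np.mean([ray(t,*T(*p),.02)[:2] for p in((154,90),(419,118),(100,477),(372,502))],0))
print("screws S",np.mean([ray(s,*S(*p),.02)[:2] for p in((62,345),(220,450),(362,208),(522,302))],0))
b=ray(t,*T(215,331),.066)[:2];b2=ray(s,*S(236,206),.066)[:2];print("btn",b,b2)
for C in ([.5205,-.0363],):
  for q in(b,b2): d=q-C;print("ang",np.degrees(np.arctan2(d[1],d[0])),np.hypot(*d))
print("mouth?")
A=np.array([.4762,-.2058])
for zz in (.192,.145,.05,.012):
    print(zz,"axis proj",proj(s,[*A,zz]),proj(t,[*A,zz]))
o=-s["extrinsics"][:3,3]@s["extrinsics"][:3,:3]
print("cam s",o)
for (x,y) in((115,512),(118,515),(112,508)):
    uv=px(x,y,8,255,165)
    best=min(np.arange(-180,180,.5),key=lambda a:np.hypot(*(np.array(proj(s,[A[0]+.0165*np.cos(np.radians(a)),A[1]+.0165*np.sin(np.radians(a)),.05]))-uv)))
    print("hole ang",uv,best)
E
```

```text
tip [ 0.52179327 -0.03563564] [ 0.52138507 -0.03639889]
shoulder [ 0.5212944 -0.0364502]
screws [[0.5809, -0.0022], [0.572, -0.0786], [0.4703, 0.0104], [0.4626, -0.0669]] [ 0.52145264 -0.03436494]
screws S [ 0.51964681 -0.03778463]
btn [ 0.50711995 -0.03117529] [ 0.50461521 -0.03500452]
ang 159.04259740707042 0.01432789145958381
ang 175.3375627400064 0.01593753170336401
mouth?
0.192 axis proj (np.float64(270.7306928966361), np.float64(178.07558254279186)) (np.float64(304.2002442048263), np.float64(235.05199404915288))
0.145 axis proj (np.float64(271.56369495211993), np.float64(194.4874950469303)) (np.float64(305.32646522572173), np.float64(236.4061073423054))
0.05 axis proj (np.float64(273.1415652156732), np.float64(225.57489577762715)) (np.float64(307.3141831616957), np.float64(238.79604255946197))
0.012 axis proj (np.float64(273.73616246807154), np.float64(237.28972651222216)) (np.float64(308.01793039105473), np.float64(239.64219394592476))
cam s [-0.22852326 -0.88666965  0.72762391]
hole ang (268.9375, 228.5625) -178.5
hole ang (269.3125, 228.9375) -173.5
hole ang (268.5625, 228.0625) 175.0
```

```bash
python3 - <<'E'
from h import *
s=load("scene1.npz");t=load("top1.npz")
for c in(t,s):
  w=cloud(c).reshape(-1,3)
  for y0 in np.arange(-.4,.6,.1):
    r=[]
    for x0 in np.arange(.1,.9,.1):
        m=(w[:,0]>x0)&(w[:,0]<x0+.1)&(w[:,1]>y0)&(w[:,1]<y0+.1)&(w[:,2]<1)
        r.append(np.nanpercentile(w[m,2],99).round(2) if m.sum()>3 else None)
    print(round(y0,1),*r)
E
```

```text
-0.4 -0.78 -0.78 0.07 0.07 0.25 0.25 0.56 0.57
-0.3 -0.78 -0.78 0.0 0.19 0.13 0.13 0.56 0.55
-0.2 0.0 -0.78 0.0 0.19 0.13 0.13 0.56 0.56
-0.1 0.01 -0.78 0.0 0.03 0.09 0.09 0.56 0.58
-0.0 0.01 -0.78 0.0 0.09 0.09 0.09 0.56 0.58
0.1 0.0 -0.78 0.09 0.12 0.18 0.19 0.56 0.58
0.2 -0.78 -0.78 0.08 0.17 0.18 0.18 0.56 0.58
0.3 -0.78 -0.78 0.0 0.09 0.18 0.18 0.51 0.1
0.4 0.24 -0.78 0.02 0.06 0.06 0.0 0.22 0.13
0.5 -0.78 -0.78 0.0 0.03 0.07 0.07 0.09 0.14
-0.4 None None 0.06 0.07 0.25 0.25 0.56 0.58
-0.3 None None 0.0 0.19 0.13 0.13 0.56 0.56
-0.2 0.0 None 0.0 0.19 0.13 0.13 0.56 0.56
-0.1 0.31 None -0.0 0.03 0.09 0.09 0.55 0.0
-0.0 0.01 None -0.0 0.09 0.09 0.09 0.54 0.0
0.1 0.0 -0.78 0.08 0.12 0.18 0.19 0.54 0.0
0.2 None -0.78 0.07 0.17 0.18 0.18 0.53 0.5
0.3 None -0.79 -0.0 0.09 0.18 0.18 0.52 0.25
0.4 0.39 0.52 0.02 0.05 0.06 None 0.21 0.13
0.5 None 0.5 -0.0 0.02 0.06 0.06 0.09 0.14
```

>>> send_rows --steps '[{"dz":0.6,"hand":93},{"dz":0.8},{"dz":0.8},{"dx":0.2,"dy":-0.4,"dz":0.5,"rz":-0.3},{"dx":0.36,"dy":-0.9,"rz":-0.5},{"dx":0.36,"dy":-0.9,"rz":-0.5},{"dx":0.36,"dy":-0.9,"rz":-0.5},{"dx":0.36,"dy":-0.9,"rz":-0.5},{"dx":0.36,"dy":-0.9,"rz":-0.5},{"dx":0.36,"dy":-0.9,"rz":-0.5}]'

```text
invalid input
```

>>> send_rows --steps '[{"dx":0.36,"dy":-0.9,"rz":-0.5},{"dx":0.36,"dy":-0.9,"rz":-0.5},{"dx":0.36,"dy":-0.9,"rz":-0.5},{"dx":0.36,"dy":-0.9,"rz":-0.5},{"dx":0.36,"dy":-0.9,"rz":-0.5},{"dx":0.36,"dy":-0.9,"rz":-0.5},{"dx":0.36,"dy":-0.9,"rz":-0.5},{"dx":0.36,"dy":-0.9,"rz":-0.5},{"dx":0.36,"dy":-0.9,"rz":-0.5},{"dx":0.36,"dy":-0.9,"rz":-0.5}]'

```text
invalid input
```

>>> send_rows --steps '[{"dx":0,"dy":0,"dz":0.6,"rx":0,"ry":0,"rz":0,"hand":93},{"dx":0,"dy":0,"dz":0.8,"rx":0,"ry":0,"rz":0,"hand":93},{"dx":0,"dy":0,"dz":0.8,"rx":0,"ry":0,"rz":0,"hand":93},{"dx":0.2,"dy":-0.4,"dz":0.5,"rx":0,"ry":0,"rz":-0.3,"hand":93},{"dx":0.36,"dy":-0.9,"dz":0,"rx":0,"ry":0,"rz":-0.5,"hand":93},{"dx":0.36,"dy":-0.9,"dz":0,"rx":0,"ry":0,"rz":-0.5,"hand":93},{"dx":0.36,"dy":-0.9,"dz":0,"rx":0,"ry":0,"rz":-0.5,"hand":93},{"dx":0.36,"dy":-0.9,"dz":0,"rx":0,"ry":0,"rz":-0.5,"hand":93}]'

```text
time_s: 1.57
ee_pos: [0.2337, 0.3969, 0.2997]
tool_rot: [[-0.834, 0.552, 0.0], [0.552, 0.834, 0.0], [-0.0, 0.0, -1.0]]
force: [0.9, 0.0, 0.1]
grip_width: 1.0
```

>>> send_rows --steps '[{"dx":0.38,"dy":-0.95,"dz":0,"rx":0,"ry":0,"rz":-0.58,"hand":93},{"dx":0.38,"dy":-0.95,"dz":0,"rx":0,"ry":0,"rz":-0.58,"hand":93},{"dx":0.38,"dy":-0.95,"dz":0,"rx":0,"ry":0,"rz":-0.58,"hand":93},{"dx":0.38,"dy":-0.95,"dz":0,"rx":0,"ry":0,"rz":-0.58,"hand":93},{"dx":0.38,"dy":-0.95,"dz":0,"rx":0,"ry":0,"rz":-0.58,"hand":93},{"dx":0.38,"dy":-0.95,"dz":0,"rx":0,"ry":0,"rz":-0.58,"hand":93},{"dx":0.38,"dy":-0.95,"dz":0,"rx":0,"ry":0,"rz":-0.58,"hand":93},{"dx":0.38,"dy":-0.95,"dz":0,"rx":0,"ry":0,"rz":-0.58,"hand":93},{"dx":0.38,"dy":-0.95,"dz":0,"rx":0,"ry":0,"rz":-0.58,"hand":93},{"dx":0.38,"dy":-0.95,"dz":0,"rx":0,"ry":0,"rz":-0.58,"hand":93}]'

```text
time_s: 2.4
ee_pos: [0.3477, 0.1117, 0.2999]
tool_rot: [[-0.369, 0.929, 0.001], [0.929, 0.369, 0.0], [-0.0, 0.001, -1.0]]
force: [0.6, 1.1, -0.3]
grip_width: 1.0
```

>>> send_rows --steps '[{"dx":0.38,"dy":-0.95,"dz":0,"rx":0,"ry":0,"rz":-0.58,"hand":93},{"dx":0.38,"dy":-0.95,"dz":0,"rx":0,"ry":0,"rz":-0.58,"hand":93},{"dx":0.38,"dy":-0.95,"dz":0,"rx":0,"ry":0,"rz":-0.58,"hand":93},{"dx":0.38,"dy":-0.95,"dz":0,"rx":0,"ry":0,"rz":-0.58,"hand":93},{"dx":0.38,"dy":-0.95,"dz":0,"rx":0,"ry":0,"rz":-0.58,"hand":93},{"dx":0.38,"dy":-0.95,"dz":0,"rx":0,"ry":0,"rz":-0.58,"hand":93},{"dx":0.38,"dy":-0.95,"dz":0,"rx":0,"ry":0,"rz":-0.58,"hand":93},{"dx":0.38,"dy":-0.95,"dz":0,"rx":0,"ry":0,"rz":-0.58,"hand":93},{"dx":0.2,"dy":-0.5,"dz":0,"rx":0,"ry":0,"rz":-0.58,"hand":93},{"dx":0,"dy":0,"dz":0,"rx":0,"ry":0,"rz":0,"hand":93}]'

```text
time_s: 3.23
ee_pos: [0.4454, -0.1322, 0.2993]
tool_rot: [[0.171, 0.985, -0.0], [0.985, -0.171, -0.0], [-0.0, -0.0, -1.0]]
force: [-0.1, 0.2, -0.5]
grip_width: 1.0
```

>>> send_rows --steps '[{"dx":0,"dy":0,"dz":0,"rx":0,"ry":0,"rz":-0.5,"hand":93},{"dx":0,"dy":0,"dz":0,"rx":0,"ry":0,"rz":0,"hand":93},{"dx":0,"dy":0,"dz":0,"rx":0,"ry":0,"rz":0,"hand":93}]'

```text
time_s: 3.48
ee_pos: [0.4445, -0.1292, 0.2997]
tool_rot: [[0.214, 0.977, -0.0], [0.977, -0.214, 0.0], [0.0, -0.0, -1.0]]
force: [-0.6, -1.0, 0.3]
grip_width: 1.0
```

>>> send_rows --steps '[{"dx":0.35,"dy":-0.85,"dz":0,"rx":0,"ry":0,"rz":-0.1,"hand":93},{"dx":0.35,"dy":-0.85,"dz":0,"rx":0,"ry":0,"rz":0,"hand":93},{"dx":0.36,"dy":-0.85,"dz":0,"rx":0,"ry":0,"rz":0,"hand":93},{"dx":0,"dy":0,"dz":0,"rx":0,"ry":0,"rz":0,"hand":93},{"dx":0,"dy":0,"dz":-0.8,"rx":0,"ry":0,"rz":0,"hand":93},{"dx":0,"dy":0,"dz":-0.8,"rx":0,"ry":0,"rz":0,"hand":93},{"dx":0,"dy":0,"dz":-0.8,"rx":0,"ry":0,"rz":0,"hand":93},{"dx":0,"dy":0,"dz":0,"rx":0,"ry":0,"rz":0,"hand":93},{"dx":0,"dy":0,"dz":0,"rx":0,"ry":0,"rz":0,"hand":93}]'

```text
time_s: 4.23
ee_pos: [0.4762, -0.2054, 0.2277]
tool_rot: [[0.225, 0.974, -0.001], [0.974, -0.225, 0.001], [0.001, -0.002, -1.0]]
force: [-0.4, -0.3, 0.1]
grip_width: 0.999
```

```bash
python3 - <<'E'
from h import *
from bench import optics,status
print(status.state()["ee_pos"],status.state()["force"])
s=optics.capture("scene");t=optics.capture("top")
crop(s,215,110,110,150,4,"pics/s4.png");crop(t,250,180,120,90,6,"pics/t4.png")
E
```

```text
[ 0.47618058 -0.20543831  0.22766679] [-0.40139518 -0.3272235   0.09211376]
```

View pics/s4.png

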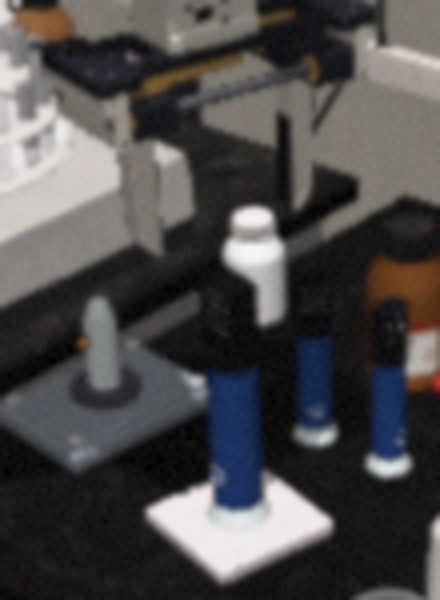

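The fingers straddle the grip head (crop (230,320)) and clear the decoys, so I'm descending and closing in stages.

>>> send_rows --steps '[{"dx":0,"dy":0,"dz":-0.7,"rx":0,"ry":0,"rz":0,"hand":93},{"dx":0,"dy":0,"dz":-0.7,"rx":0,"ry":0,"rz":0,"hand":93},{"dx":0,"dy":0,"dz":-0.7,"rx":0,"ry":0,"rz":0,"hand":93},{"dx":0,"dy":0,"dz":-0.38,"rx":0,"ry":0,"rz":0,"hand":93},{"dx":0,"dy":0,"dz":0,"rx":0,"ry":0,"rz":0,"hand":60},{"dx":0,"dy":0,"dz":0,"rx":0,"ry":0,"rz":0,"hand":45},{"dx":0,"dy":0,"dz":0,"rx":0,"ry":0,"rz":0,"hand":35},{"dx":0,"dy":0,"dz":0,"rx":0,"ry":0,"rz":0,"hand":32},{"dx":0,"dy":0,"dz":0,"rx":0,"ry":0,"rz":0,"hand":29},{"dx":0,"dy":0,"dz":0,"rx":0,"ry":0,"rz":0,"hand":27}]'

```text
time_s: 5.17
ee_pos: [0.4768, -0.2064, 0.1539]
tool_rot: [[0.227, 0.974, 0.001], [0.974, -0.227, -0.001], [-0.0, 0.001, -1.0]]
force: [0.1, -0.7, -0.5]
grip_width: 0.617
```

>>> send_rows --steps '[{"dx":0,"dy":0,"dz":0,"rx":0,"ry":0,"rz":0,"hand":25},{"dx":0,"dy":0,"dz":0,"rx":0,"ry":0,"rz":0,"hand":24},{"dx":0,"dy":0,"dz":0,"rx":0,"ry":0,"rz":0,"hand":22},{"dx":0,"dy":0,"dz":0,"rx":0,"ry":0,"rz":0,"hand":18},{"dx":0,"dy":0,"dz":0,"rx":0,"ry":0,"rz":0,"hand":10},{"dx":0,"dy":0,"dz":0,"rx":0,"ry":0,"rz":0,"hand":10},{"dx":0,"dy":0,"dz":0,"rx":0,"ry":0,"rz":0,"hand":10},{"dx":0,"dy":0,"dz":0,"rx":0,"ry":0,"rz":0,"hand":10}]'

```text
time_s: 5.83
ee_pos: [0.4765, -0.2063, 0.1532]
tool_rot: [[0.227, 0.974, -0.0], [0.974, -0.227, 0.0], [0.0, -0.0, -1.0]]
force: [0.5, 0.0, -0.8]
grip_width: 0.234
```

>>> send_rows --steps '[{"dx":0,"dy":0,"dz":0.2,"rx":0,"ry":0,"rz":0,"hand":10},{"dx":0,"dy":0,"dz":0.3,"rx":0,"ry":0,"rz":0,"hand":10},{"dx":0,"dy":0,"dz":0.3,"rx":0,"ry":0,"rz":0,"hand":10},{"dx":0,"dy":0,"dz":0.4,"rx":0,"ry":0,"rz":0,"hand":10},{"dx":0,"dy":0,"dz":0.5,"rx":0,"ry":0,"rz":0,"hand":10},{"dx":0,"dy":0,"dz":0.5,"rx":0,"ry":0,"rz":0,"hand":10},{"dx":0,"dy":0,"dz":0.5,"rx":0,"ry":0,"rz":0,"hand":10},{"dx":0,"dy":0,"dz":0.5,"rx":0,"ry":0,"rz":0,"hand":10},{"dx":0,"dy":0,"dz":0.4,"rx":0,"ry":0,"rz":0,"hand":10},{"dx":0,"dy":0,"dz":0,"rx":0,"ry":0,"rz":0,"hand":10}]'

```text
time_s: 6.67
ee_pos: [0.4774, -0.2068, 0.2644]
tool_rot: [[0.227, 0.974, 0.004], [0.974, -0.227, -0.002], [-0.001, 0.004, -1.0]]
force: [0.7, -0.3, -2.0]
grip_width: 0.233
```

```bash
python3 - <<'E'
from h import *
from bench import optics,status
s=optics.capture("scene");t=optics.capture("top")
np.savez("scene2.npz",**s)
print(status.state()["ee_pos"],status.state()["force"])
crop(s,225,110,90,140,5,"pics/s5.png");crop(t,220,170,120,90,6,"pics/t5.png")
E
```

```text
[ 0.47652073 -0.20630264  0.26161387] [-1.26583886  0.17301187 -3.2705569 ]
```

View pics/s5.png

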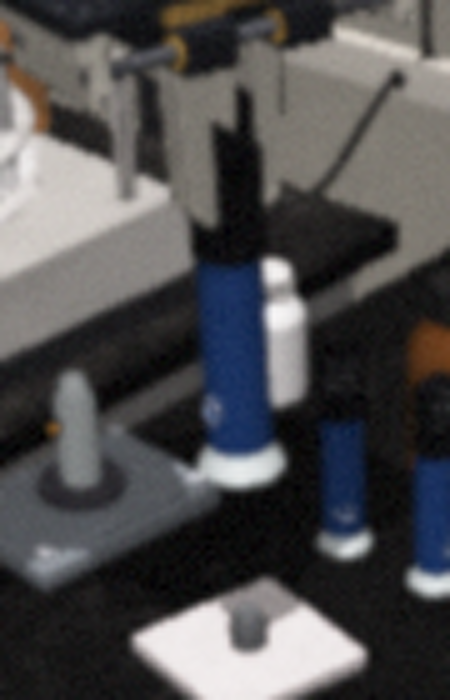

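View pics/t5.png

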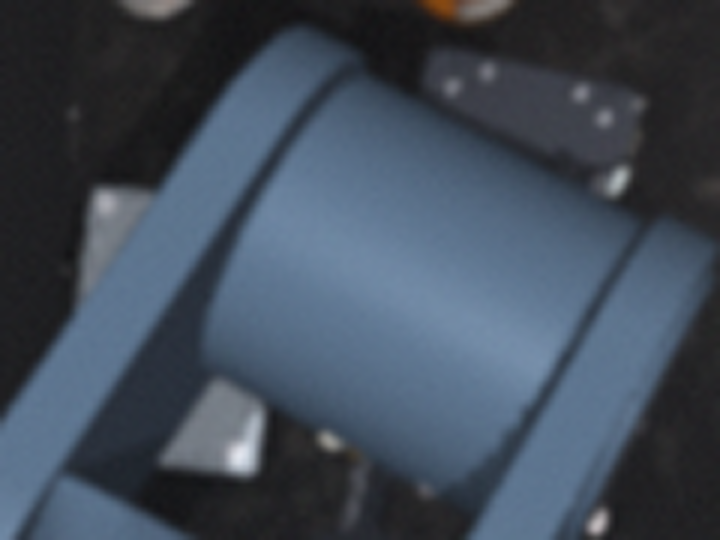

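>>> send_rows --steps '[{"dx":0.08,"dy":0.3,"dz":0,"rx":0,"ry":0,"rz":-0.5,"hand":10},{"dx":0.165,"dy":0.63,"dz":0,"rx":0,"ry":0,"rz":-0.5,"hand":10},{"dx":0.165,"dy":0.63,"dz":0,"rx":0,"ry":0,"rz":-0.5,"hand":10},{"dx":0.165,"dy":0.63,"dz":0,"rx":0,"ry":0,"rz":-0.5,"hand":10},{"dx":0.165,"dy":0.63,"dz":0,"rx":0,"ry":0,"rz":-0.5,"hand":10},{"dx":0.165,"dy":0.63,"dz":0,"rx":0,"ry":0,"rz":-0.5,"hand":10},{"dx":0.165,"dy":0.63,"dz":0,"rx":0,"ry":0,"rz":-0.5,"hand":10},{"dx":0.165,"dy":0.63,"dz":0,"rx":0,"ry":0,"rz":-0.5,"hand":10},{"dx":0.165,"dy":0.63,"dz":0,"rx":0,"ry":0,"rz":-0.5,"hand":10},{"dx":0.08,"dy":0.32,"dz":0,"rx":0,"ry":0,"rz":0,"hand":10}]'

```text
time_s: 7.6
ee_pos: [0.5208, -0.0348, 0.2603]
tool_rot: [[0.645, 0.764, -0.001], [0.764, -0.645, 0.001], [-0.0, -0.001, -1.0]]
force: [0.4, -0.8, -2.3]
grip_width: 0.234
```

>>> send_rows --steps '[{"dx":0,"dy":0,"dz":0,"rx":0,"ry":0,"rz":0,"hand":10},{"dx":0,"dy":0,"dz":0,"rx":0,"ry":0,"rz":0,"hand":10},{"dx":0,"dy":0,"dz":0,"rx":0,"ry":0,"rz":0,"hand":10}]'

```text
time_s: 7.85
ee_pos: [0.5206, -0.0373, 0.2609]
tool_rot: [[0.644, 0.765, -0.001], [0.765, -0.644, -0.0], [-0.001, -0.0, -1.0]]
force: [0.3, 0.1, -3.3]
grip_width: 0.235
```

```bash
cat > look.py <<'E'
from h import *
from bench import optics,status
import sys
s=optics.capture("scene")
st=status.state()
print(st["time_s"],st["ee_pos"].round(4),st["force"].round(2),st["torque"].round(3),st["grip_width"],np.degrees(np.arctan2(st["tool_rot"][1,1],st["tool_rot"][0,1])))
crop(s,195,95,90,140,5,sys.argv[1])
E
python3 look.py pics/s6.png
```

```text
7.9 [ 0.5207 -0.0374  0.2611] [-0.35 -0.41 -2.52] [-0.093  0.16  -0.003] 0.2340979547923681 -40.096271217717494
```

View pics/s6.png

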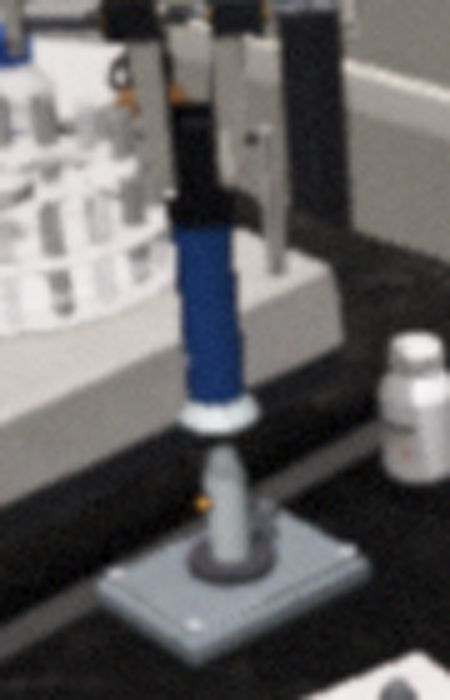

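```bash
python3 - <<'E'
from h import *
s=load("scene2.npz")
P=np.array([.5207,-.0374])
for z in(.1197,.25): 
    u,v=proj(s,[*P,z]); print("col",z,(u-195+.5)*5,(v-95+.5)*5)
for z in(.028,.095): 
    u,v=proj(s,[.521,-.0363,z]); print("spig",z,(u-195+.5)*5,(v-95+.5)*5)
E
python3 - <<'E'
import sys;sys.path.insert(0,'.')
from h import *
from bench import optics
L=[optics.capture("scene") for _ in range(6)]
c=L[0];c["img"]=np.mean([l["img"] for l in L],0).astype(np.uint8)
crop(c,215,125,50,85,9,"pics/s7.png")
E
```

```text
col 0.1197 219.02597179644374 410.91723025257795
col 0.25 198.8291250768927 194.91399718272007
spig 0.028 231.02303869475122 548.6202984570657
spig 0.095 221.6335329869726 448.4585428431586
```

View pics/s7.png

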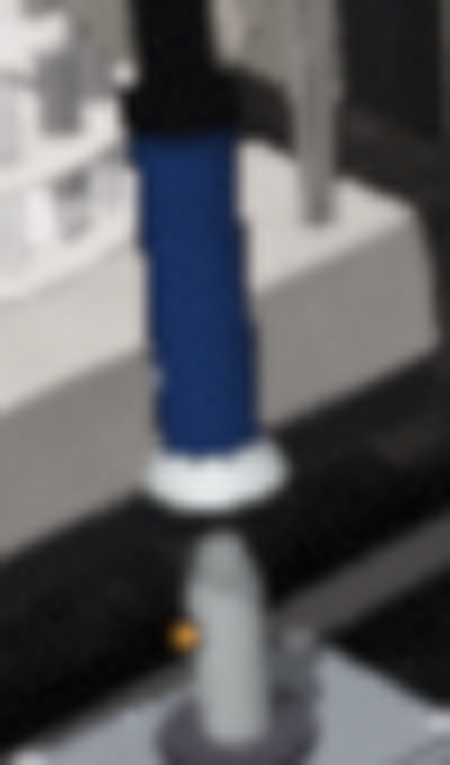

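>>> send_rows --steps '[{"dx":0,"dy":0.02,"dz":-0.3,"rx":0,"ry":0,"rz":0,"hand":10},{"dx":0,"dy":0,"dz":-0.3,"rx":0,"ry":0,"rz":0,"hand":10},{"dx":0,"dy":0,"dz":-0.3,"rx":0,"ry":0,"rz":0,"hand":10},{"dx":0,"dy":0,"dz":-0.2,"rx":0,"ry":0,"rz":0,"hand":10},{"dx":0,"dy":0,"dz":-0.1,"rx":0,"ry":0,"rz":0,"hand":10},{"dx":0,"dy":0,"dz":0,"rx":0,"ry":0,"rz":0,"hand":10},{"dx":0,"dy":0,"dz":0,"rx":0,"ry":0,"rz":0,"hand":10}]'

```text
time_s: 8.78
ee_pos: [0.521, -0.0359, 0.2252]
tool_rot: [[0.644, 0.765, -0.0], [0.765, -0.644, 0.0], [-0.0, -0.0, -1.0]]
force: [-0.9, 1.0, -3.1]
grip_width: 0.231
```

>>> send_rows --steps '[{"dx":0,"dy":0,"dz":-0.1,"rx":0,"ry":0,"rz":0,"hand":10},{"dx":0,"dy":0,"dz":-0.1,"rx":0,"ry":0,"rz":0,"hand":10},{"dx":0,"dy":0,"dz":-0.1,"rx":0,"ry":0,"rz":0,"hand":10},{"dx":0,"dy":0,"dz":0,"rx":0,"ry":0,"rz":0,"hand":10},{"dx":0,"dy":0,"dz":0,"rx":0,"ry":0,"rz":0,"hand":10}]'

```text
time_s: 9.2
ee_pos: [0.5208, -0.0359, 0.2161]
tool_rot: [[0.644, 0.765, -0.0], [0.765, -0.644, 0.0], [-0.0, -0.0, -1.0]]
force: [-0.6, 0.5, -2.7]
grip_width: 0.237
```

```bash
python3 look.py pics/s8.png
```

```text
9.25 [ 0.521  -0.0359  0.2163] [-0.73 -0.07 -2.12] [-0.065  0.121  0.023] 0.23357175158864021 -40.1028957658378
```

View pics/s8.png

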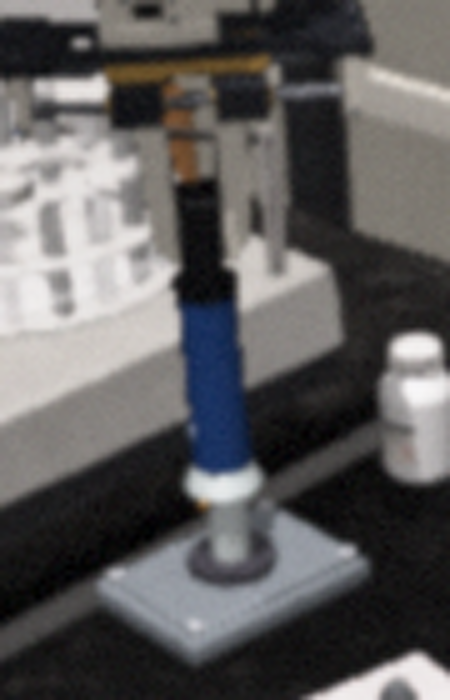

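>>> send_rows --steps '[{"dx":0,"dy":0,"dz":-0.1,"rx":0,"ry":0,"rz":0,"hand":10},{"dx":0,"dy":0,"dz":-0.1,"rx":0,"ry":0,"rz":0,"hand":10},{"dx":0,"dy":0,"dz":-0.1,"rx":0,"ry":0,"rz":0,"hand":10},{"dx":0,"dy":0,"dz":0,"rx":0,"ry":0,"rz":0,"hand":10},{"dx":0,"dy":0,"dz":0,"rx":0,"ry":0,"rz":0,"hand":10}]'

```text
time_s: 9.67
ee_pos: [0.5208, -0.0359, 0.207]
tool_rot: [[0.644, 0.765, -0.0], [0.765, -0.644, 0.0], [-0.0, -0.0, -1.0]]
force: [0.5, 0.4, -2.5]
grip_width: 0.234
```

```bash
python3 look.py pics/s9.png
```

```text
9.7167 [ 0.5209 -0.0359  0.2072] [ 0.13 -0.7  -2.94] [-0.057  0.128  0.039] 0.23797958892646603 -40.10198739419001
```

>>> send_rows --steps '[{"dx":0,"dy":0,"dz":-0.1,"rx":0,"ry":0,"rz":0,"hand":10},{"dx":0,"dy":0,"dz":-0.1,"rx":0,"ry":0,"rz":0,"hand":10},{"dx":0,"dy":0,"dz":-0.1,"rx":0,"ry":0,"rz":0,"hand":10},{"dx":0,"dy":0,"dz":0,"rx":0,"ry":0,"rz":0,"hand":10},{"dx":0,"dy":0,"dz":0,"rx":0,"ry":0,"rz":0,"hand":10}]'

```text
time_s: 10.13
ee_pos: [0.5206, -0.0359, 0.1979]
tool_rot: [[0.644, 0.765, -0.001], [0.765, -0.644, 0.0], [-0.001, -0.001, -1.0]]
force: [-1.9, 0.8, -1.4]
grip_width: 0.237
```

>>> send_rows --steps '[{"dx":0,"dy":0,"dz":-0.1,"rx":0,"ry":0,"rz":0,"hand":10},{"dx":0,"dy":0,"dz":-0.1,"rx":0,"ry":0,"rz":0,"hand":10},{"dx":0,"dy":0,"dz":0,"rx":0,"ry":0,"rz":0,"hand":10},{"dx":0,"dy":0,"dz":0,"rx":0,"ry":0,"rz":0,"hand":10}]'

```text
time_s: 10.47
ee_pos: [0.5206, -0.0359, 0.1919]
tool_rot: [[0.644, 0.765, -0.001], [0.765, -0.644, 0.0], [-0.0, -0.001, -1.0]]
force: [-1.8, 0.1, -2.3]
grip_width: 0.231
```

```bash
python3 look.py pics/s10.png
```

```text
10.5167 [ 0.5208 -0.0359  0.192 ] [-2.05 -0.29 -2.73] [-0.028  0.753  0.023] 0.23235301196748726 -40.102607810534714
```

View pics/s10.png

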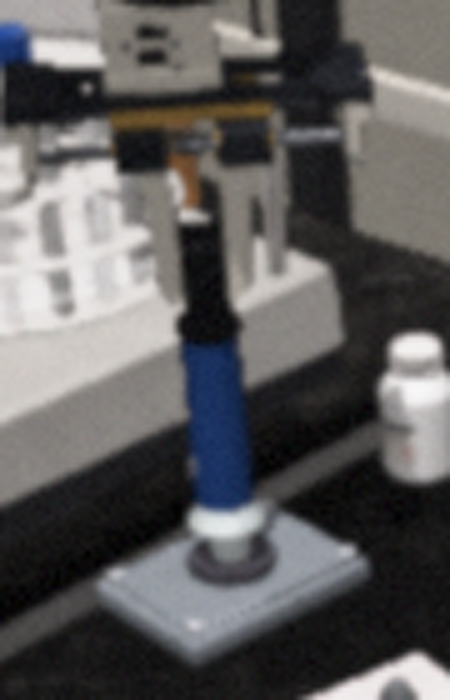

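>>> send_rows --steps '[{"dx":0,"dy":0,"dz":-0.1,"rx":0,"ry":0,"rz":0,"hand":10},{"dx":0,"dy":0,"dz":-0.1,"rx":0,"ry":0,"rz":0,"hand":10},{"dx":0,"dy":0,"dz":-0.1,"rx":0,"ry":0,"rz":0,"hand":10},{"dx":0,"dy":0,"dz":0,"rx":0,"ry":0,"rz":0,"hand":10},{"dx":0,"dy":0,"dz":0,"rx":0,"ry":0,"rz":0,"hand":10}]'

```text
time_s: 10.93
ee_pos: [0.5208, -0.0359, 0.1829]
tool_rot: [[0.644, 0.765, -0.001], [0.765, -0.644, 0.0], [-0.0, -0.0, -1.0]]
force: [-1.7, 0.4, -2.5]
grip_width: 0.234
```

>>> send_rows --steps '[{"dx":0,"dy":0,"dz":-0.1,"rx":0,"ry":0,"rz":0,"hand":10},{"dx":0,"dy":0,"dz":-0.1,"rx":0,"ry":0,"rz":0,"hand":10},{"dx":0,"dy":0,"dz":-0.1,"rx":0,"ry":0,"rz":0,"hand":10},{"dx":0,"dy":0,"dz":0,"rx":0,"ry":0,"rz":0,"hand":10},{"dx":0,"dy":0,"dz":0,"rx":0,"ry":0,"rz":0,"hand":10}]'

```text
time_s: 11.35
ee_pos: [0.5208, -0.0359, 0.1739]
tool_rot: [[0.644, 0.765, -0.001], [0.765, -0.644, 0.0], [-0.0, -0.0, -1.0]]
force: [-2.2, 0.2, -3.5]
grip_width: 0.237
```

```bash
python3 look.py pics/s11.png
```

```text
11.4 [ 0.5209 -0.0359  0.1741] [-1.97 -0.35 -3.44] [-0.03   0.792 -0.021] 0.23474085491590646 -40.10615841099484
```

>>> send_rows --steps '[{"dx":0,"dy":0,"dz":-0.05,"rx":0,"ry":0,"rz":0,"hand":10},{"dx":0,"dy":0,"dz":-0.05,"rx":0,"ry":0,"rz":0,"hand":10},{"dx":0,"dy":0,"dz":0,"rx":0,"ry":0,"rz":0,"hand":10},{"dx":0,"dy":0,"dz":0,"rx":0,"ry":0,"rz":0,"hand":10}]'

```text
time_s: 11.73
ee_pos: [0.5209, -0.0359, 0.1711]
tool_rot: [[0.644, 0.765, -0.0], [0.765, -0.644, 0.0], [-0.0, -0.0, -1.0]]
force: [-3.4, 0.6, -2.6]
grip_width: 0.236
```

>>> send_rows --steps '[{"dx":0,"dy":0,"dz":-0.03,"rx":0,"ry":0,"rz":0,"hand":10},{"dx":0,"dy":0,"dz":0,"rx":0,"ry":0,"rz":0,"hand":10},{"dx":0,"dy":0,"dz":0,"rx":0,"ry":0,"rz":0,"hand":10}]'

```text
time_s: 11.98
ee_pos: [0.5209, -0.0359, 0.1703]
tool_rot: [[0.644, 0.765, -0.0], [0.765, -0.644, 0.0], [-0.0, -0.0, -1.0]]
force: [-2.1, 0.2, -3.8]
grip_width: 0.232
```

Nominal seat is at TCP z of about 0.169, so I'm continuing in 0.6 mm steps.

>>> send_rows --steps '[{"dx":0,"dy":0,"dz":-0.02,"rx":0,"ry":0,"rz":0,"hand":10},{"dx":0,"dy":0,"dz":0,"rx":0,"ry":0,"rz":0,"hand":10},{"dx":0,"dy":0,"dz":0,"rx":0,"ry":0,"rz":0,"hand":10}]'

```text
time_s: 12.23
ee_pos: [0.5209, -0.0359, 0.1697]
tool_rot: [[0.644, 0.765, -0.0], [0.765, -0.644, -0.0], [-0.0, -0.0, -1.0]]
force: [-2.3, -0.7, -2.5]
grip_width: 0.234
```

>>> send_rows --steps '[{"dx":0,"dy":0,"dz":-0.02,"rx":0,"ry":0,"rz":0,"hand":10},{"dx":0,"dy":0,"dz":0,"rx":0,"ry":0,"rz":0,"hand":10},{"dx":0,"dy":0,"dz":0,"rx":0,"ry":0,"rz":0,"hand":10}]'

```text
time_s: 12.48
ee_pos: [0.521, -0.0359, 0.1692]
tool_rot: [[0.644, 0.765, 0.0], [0.765, -0.644, -0.0], [0.0, 0.0, -1.0]]
force: [-2.3, 0.0, -1.1]
grip_width: 0.234
```

>>> send_rows --steps '[{"dx":0,"dy":0,"dz":-0.02,"rx":0,"ry":0,"rz":0,"hand":10},{"dx":0,"dy":0,"dz":0,"rx":0,"ry":0,"rz":0,"hand":10},{"dx":0,"dy":0,"dz":0,"rx":0,"ry":0,"rz":0,"hand":10}]'

```text
time_s: 12.73
ee_pos: [0.5212, -0.036, 0.1691]
tool_rot: [[0.644, 0.765, 0.001], [0.765, -0.644, -0.0], [0.0, 0.001, -1.0]]
force: [-3.1, 0.7, 5.1]
grip_width: 0.232
```

Seated: Fz rose by 8 N at TCP z 0.1691. I'll ease off slightly and then turn positive.

>>> send_rows --steps '[{"dx":0,"dy":0,"dz":0.01,"rx":0,"ry":0,"rz":0,"hand":10},{"dx":0,"dy":0,"dz":0,"rx":0,"ry":0,"rz":0,"hand":10},{"dx":0,"dy":0,"dz":0,"rx":0,"ry":0,"rz":0.3,"hand":10},{"dx":0,"dy":0,"dz":0,"rx":0,"ry":0,"rz":0.3,"hand":10},{"dx":0,"dy":0,"dz":0,"rx":0,"ry":0,"rz":0.3,"hand":10},{"dx":0,"dy":0,"dz":0,"rx":0,"ry":0,"rz":0.3,"hand":10},{"dx":0,"dy":0,"dz":0,"rx":0,"ry":0,"rz":0.3,"hand":10},{"dx":0,"dy":0,"dz":0,"rx":0,"ry":0,"rz":0,"hand":10}]'

```text
time_s: 13.4
ee_pos: [0.5214, -0.036, 0.1691]
tool_rot: [[0.516, 0.857, 0.001], [0.857, -0.516, -0.0], [0.001, 0.001, -1.0]]
force: [-1.5, 0.0, 4.3]
grip_width: 0.234
```

```bash
python3 look.py pics/s12.png
```

```text
13.45 [ 0.5213 -0.036   0.1691] [-2.25  0.75  3.77] [0.03  0.566 0.035] 0.23559131776505224 -31.133523566661303
```

View pics/s12.png

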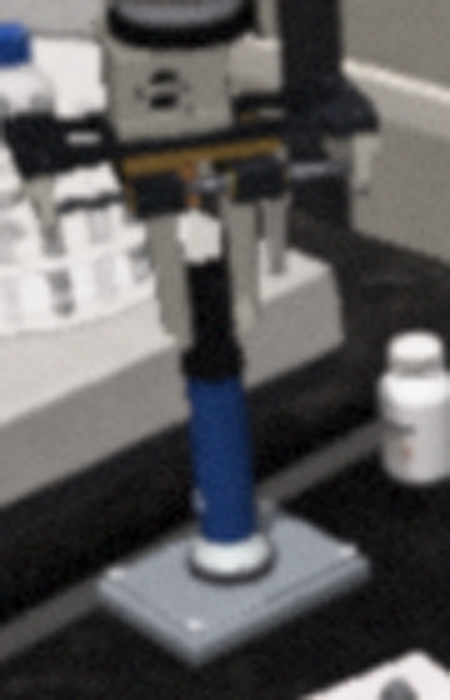

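>>> send_rows --steps '[{"dx":0,"dy":0,"dz":0,"rx":0,"ry":0,"rz":0.3,"hand":10},{"dx":0,"dy":0,"dz":0,"rx":0,"ry":0,"rz":0.3,"hand":10},{"dx":0,"dy":0,"dz":0,"rx":0,"ry":0,"rz":0.3,"hand":10},{"dx":0,"dy":0,"dz":0,"rx":0,"ry":0,"rz":0,"hand":10},{"dx":0,"dy":0,"dz":0,"rx":0,"ry":0,"rz":0,"hand":10}]'

```text
time_s: 13.87
ee_pos: [0.5213, -0.036, 0.1691]
tool_rot: [[0.435, 0.9, 0.001], [0.9, -0.435, -0.0], [0.0, 0.001, -1.0]]
force: [-1.9, 0.0, 4.9]
grip_width: 0.234
```

```bash
python3 look.py pics/s13.png
```

```text
13.9167 [ 0.5213 -0.036   0.1691] [-1.35 -0.38  5.47] [-0.028  0.492  0.033] 0.23873002711791458 -25.79755850058212
```

>>> send_rows --steps '[{"dx":0,"dy":0,"dz":0,"rx":0,"ry":0,"rz":0.3,"hand":10},{"dx":0,"dy":0,"dz":0,"rx":0,"ry":0,"rz":0.3,"hand":10},{"dx":0,"dy":0,"dz":0,"rx":0,"ry":0,"rz":0,"hand":10},{"dx":0,"dy":0,"dz":0,"rx":0,"ry":0,"rz":0,"hand":10}]'

```text
time_s: 14.25
ee_pos: [0.5213, -0.0361, 0.1691]
tool_rot: [[0.378, 0.926, 0.001], [0.926, -0.378, -0.0], [0.0, 0.001, -1.0]]
force: [-0.1, -0.5, 5.0]
grip_width: 0.23
```

```bash
python3 look.py pics/s14.png
```

```text
14.3 [ 0.5213 -0.036   0.1691] [-0.17 -1.26  5.44] [-0.157  0.361  0.08 ] 0.23982188361427073 -22.20651752516818
```

```bash
python3 - <<'E'
from h import *
from bench import optics,status
L=[optics.capture("scene") for _ in range(6)]
c=L[0];c["img"]=np.mean([l["img"] for l in L],0).astype(np.uint8)
crop(c,220,165,40,50,14,"pics/s15.png")
T=[status.state()];print(T[0]["force"],T[0]["torque"])
E
```

```text
[-1.30489538 -2.22765447  5.75413393] [-0.20785956  0.31629909  0.02946154]
```

View pics/s15.png

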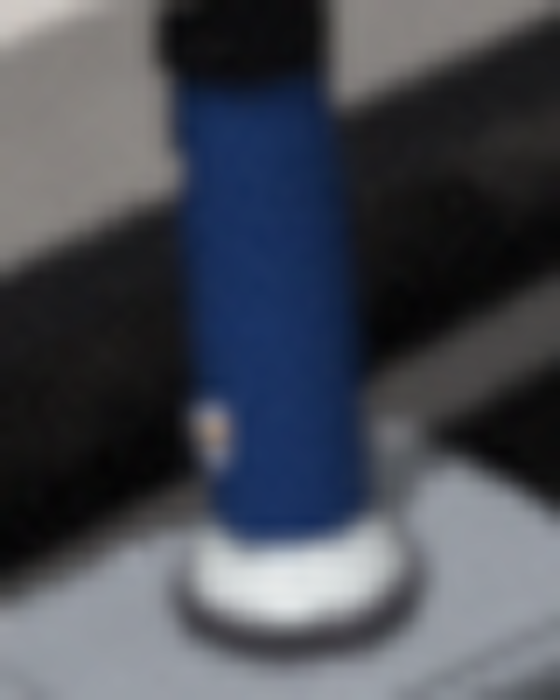

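Brass now shows in the white-ringed hole (crop (215,430)) and the spring's side load has dropped. I'll check for a locked stop by turning a little further.

>>> send_rows --steps '[{"dx":0,"dy":0,"dz":0,"rx":0,"ry":0,"rz":0.3,"hand":10},{"dx":0,"dy":0,"dz":0,"rx":0,"ry":0,"rz":0.3,"hand":10},{"dx":0,"dy":0,"dz":0,"rx":0,"ry":0,"rz":0,"hand":10},{"dx":0,"dy":0,"dz":0,"rx":0,"ry":0,"rz":0,"hand":10}]'

```text
time_s: 14.93
ee_pos: [0.5214, -0.0359, 0.1691]
tool_rot: [[0.319, 0.948, 0.001], [0.948, -0.319, -0.0], [0.0, 0.001, -1.0]]
force: [-0.2, 0.1, 5.0]
grip_width: 0.235
```

```bash
python3 look.py pics/s16.png;  python3 - <<'E'
from h import *
from bench import optics,status
L=[optics.capture("scene") for _ in range(6)]
c=L[0];c["img"]=np.mean([l["img"] for l in L],0).astype(np.uint8)
crop(c,220,165,40,50,14,"pics/s17.png")
T=[status.state()];print(T[0]["force"],T[0]["torque"])
E
```

```text
14.9833 [ 0.5214 -0.036   0.1691] [-0.38  0.21  4.61] [-0.019 -0.162  0.026] 0.23707291852616022 -18.61489175622686
[1.20910311 0.82175673 5.46261813] [-5.34455930e-02 -1.45585325e-01 -6.42737459e-05]
```

View pics/s17.png

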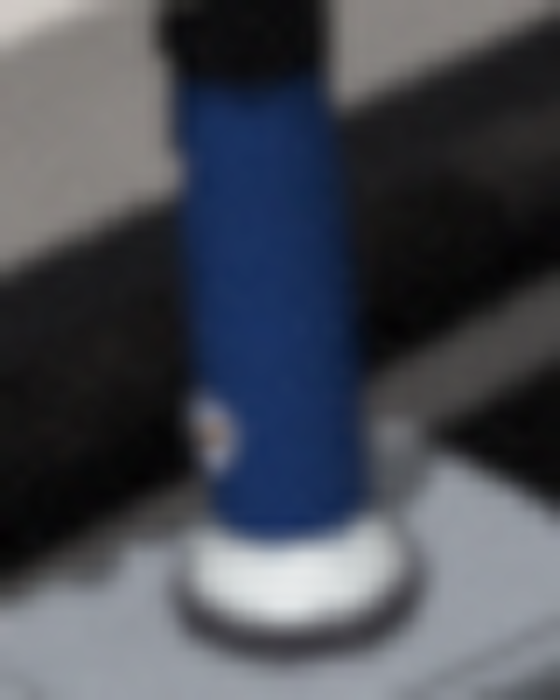

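>>> send_rows --steps '[{"dx":0,"dy":0,"dz":0,"rx":0,"ry":0,"rz":0.3,"hand":10},{"dx":0,"dy":0,"dz":0,"rx":0,"ry":0,"rz":0.2,"hand":10},{"dx":0,"dy":0,"dz":0,"rx":0,"ry":0,"rz":0,"hand":10},{"dx":0,"dy":0,"dz":0,"rx":0,"ry":0,"rz":0,"hand":10}]'

```text
time_s: 15.62
ee_pos: [0.5213, -0.0359, 0.1691]
tool_rot: [[0.269, 0.963, 0.001], [0.963, -0.269, 0.0], [0.0, 0.001, -1.0]]
force: [1.1, 0.8, 4.9]
grip_width: 0.235
```

```bash
python3 look.py pics/s18.png
```

```text
15.6667 [ 0.5213 -0.0359  0.1691] [0.57 0.79 4.25] [ 0.088 -0.109 -0.033] 0.23328949832804094 -15.60993752904453
```

>>> send_rows --steps '[{"dx":0,"dy":0,"dz":0,"rx":0,"ry":0,"rz":0.2,"hand":10},{"dx":0,"dy":0,"dz":0,"rx":0,"ry":0,"rz":0.2,"hand":10},{"dx":0,"dy":0,"dz":0,"rx":0,"ry":0,"rz":0,"hand":10},{"dx":0,"dy":0,"dz":0,"rx":0,"ry":0,"rz":0,"hand":10}]'

```text
time_s: 16.0
ee_pos: [0.5213, -0.0359, 0.1691]
tool_rot: [[0.228, 0.974, 0.001], [0.974, -0.228, 0.0], [0.0, 0.001, -1.0]]
force: [0.2, 0.4, 5.6]
grip_width: 0.234
```

```bash
python3 look.py pics/s19.png; python3 - <<'E'
from h import *
from bench import optics,status
L=[optics.capture("scene") for _ in range(6)]
c=L[0];c["img"]=np.mean([l["img"] for l in L],0).astype(np.uint8)
crop(c,220,165,40,50,14,"pics/s20.png")
T=[status.state()];print(T[0]["force"],T[0]["torque"])
E
```

```text
16.05 [ 0.5213 -0.0359  0.1691] [-0.05 -0.13  5.33] [ 0.07  -0.058  0.024] 0.232752637703864 -13.210956424205431
[0.57659521 0.19428921 5.56392768] [ 0.06169057 -0.0280267  -0.00765034]
```

View pics/s20.png

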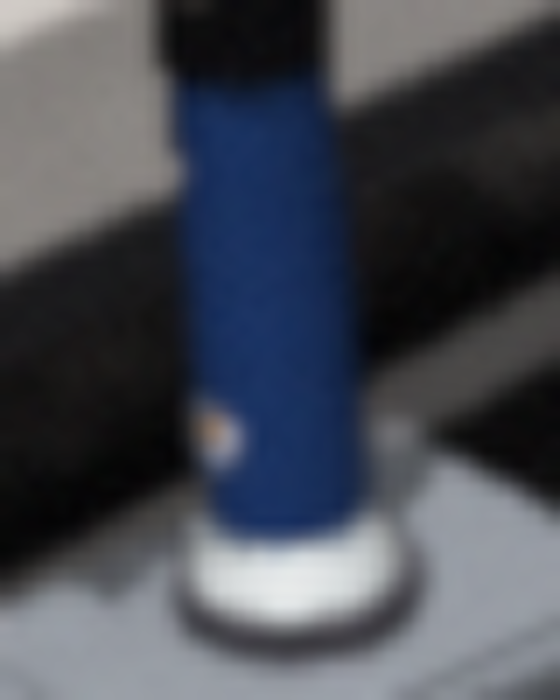

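>>> send_rows --steps '[{"dx":0,"dy":0,"dz":0,"rx":0,"ry":0,"rz":0.25,"hand":10},{"dx":0,"dy":0,"dz":0,"rx":0,"ry":0,"rz":0,"hand":10},{"dx":0,"dy":0,"dz":0,"rx":0,"ry":0,"rz":0,"hand":10}]'

```text
time_s: 16.6
ee_pos: [0.5213, -0.0359, 0.1691]
tool_rot: [[0.203, 0.979, 0.001], [0.979, -0.203, 0.0], [0.0, 0.001, -1.0]]
force: [0.5, 0.2, 5.2]
grip_width: 0.236
```

```bash
python3 look.py pics/s21.png
```

```text
16.65 [ 0.5213 -0.0359  0.1691] [0.83 0.31 5.4 ] [ 0.083 -0.022 -0.056] 0.23152853736606357 -11.709431712404841
```

>>> send_rows --steps '[{"dx":0,"dy":0,"dz":0,"rx":0,"ry":0,"rz":0.25,"hand":10},{"dx":0,"dy":0,"dz":0,"rx":0,"ry":0,"rz":0,"hand":10},{"dx":0,"dy":0,"dz":0,"rx":0,"ry":0,"rz":0,"hand":10}]'

```text
time_s: 16.9
ee_pos: [0.5213, -0.0359, 0.1691]
tool_rot: [[0.177, 0.984, 0.001], [0.984, -0.177, 0.0], [0.0, 0.001, -1.0]]
force: [0.6, 0.7, 4.5]
grip_width: 0.235
```

```bash
python3 look.py pics/s22.png
```

```text
16.95 [ 0.5213 -0.0359  0.1691] [0.25 0.15 5.92] [ 0.145 -0.024 -0.107] 0.23651049127173165 -10.207805364934696
```

>>> send_rows --steps '[{"dx":0,"dy":0,"dz":0,"rx":0,"ry":0,"rz":0.25,"hand":10},{"dx":0,"dy":0,"dz":0,"rx":0,"ry":0,"rz":0,"hand":10},{"dx":0,"dy":0,"dz":0,"rx":0,"ry":0,"rz":0,"hand":10}]'

```text
time_s: 17.2
ee_pos: [0.5213, -0.0359, 0.1691]
tool_rot: [[0.151, 0.988, 0.001], [0.988, -0.151, 0.0], [0.0, 0.001, -1.0]]
force: [0.2, 0.6, 5.4]
grip_width: 0.238
```

```bash
python3 look.py pics/s23.png
```

```text
17.25 [ 0.5213 -0.0359  0.1691] [0.25 0.21 6.3 ] [ 0.125  0.024 -0.011] 0.2368506126129999 -8.706963087532138
```

```bash
cat > avg.py <<'E'
from h import *
from bench import optics,status
import sys
L=[];F=[];T=[]
for _ in range(8):
    L.append(optics.capture("scene"));s=status.state();F.append(s["force"]);T.append(s["torque"])
c=L[0];c["img"]=np.mean([l["img"] for l in L],0).astype(np.uint8)
crop(c,220,165,40,50,14,sys.argv[1])
print(s["time_s"],np.mean(F,0).round(2),np.mean(T,0).round(3),np.std(T,0).round(3))
E
python3 avg.py pics/s24.png
```

```text
17.65 [0.37 0.47 5.89] [ 0.094 -0.004 -0.01 ] [0.034 0.026 0.029]
```

View pics/s24.png

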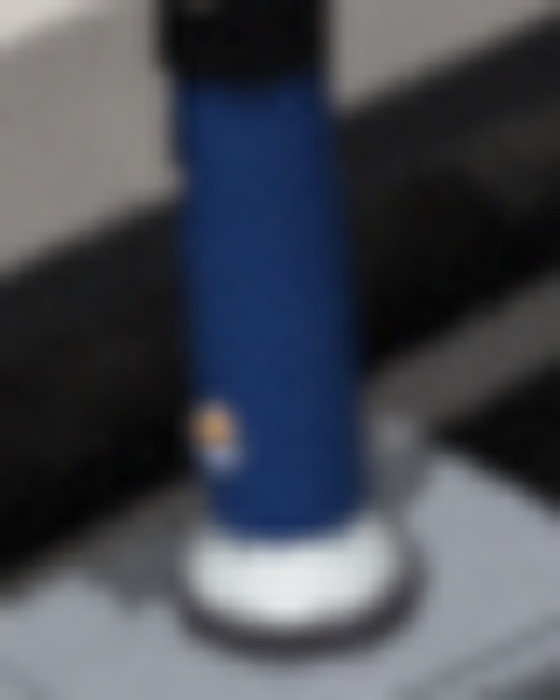

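>>> send_rows --steps '[{"dx":0,"dy":0,"dz":0,"rx":0,"ry":0,"rz":0.25,"hand":10},{"dx":0,"dy":0,"dz":0,"rx":0,"ry":0,"rz":0.25,"hand":10},{"dx":0,"dy":0,"dz":0,"rx":0,"ry":0,"rz":0,"hand":10},{"dx":0,"dy":0,"dz":0,"rx":0,"ry":0,"rz":0,"hand":10}]'

```text
time_s: 17.98
ee_pos: [0.5213, -0.0358, 0.1691]
tool_rot: [[0.099, 0.995, 0.001], [0.995, -0.099, 0.0], [0.0, 0.001, -1.0]]
force: [-0.2, 0.9, 5.8]
grip_width: 0.233
```

```bash
python3 avg.py pics/s25.png; python3 look.py pics/s26.png
```

```text
18.3833 [0.47 0.42 5.8 ] [ 0.111 -0.014  0.005] [0.021 0.028 0.019]
18.4333 [ 0.5213 -0.0358  0.169 ] [0.64 0.68 6.29] [ 0.138 -0.003  0.025] 0.23589637702308014 -5.7106820310533255
```

View pics/s25.png

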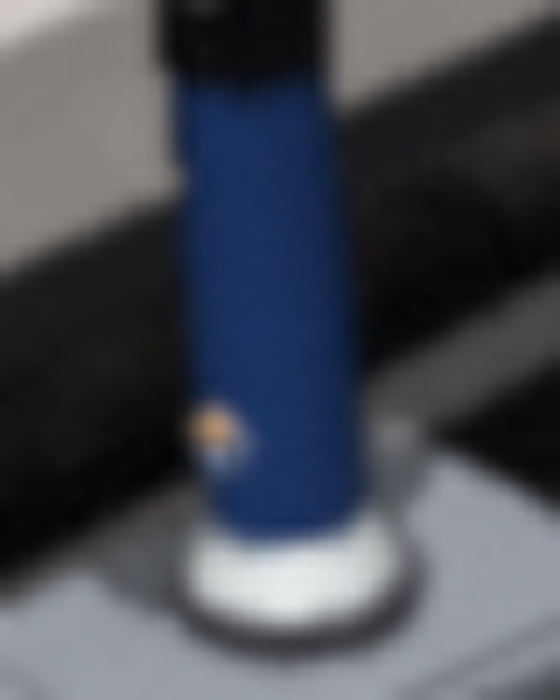

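>>> send_rows --steps '[{"dx":0,"dy":0,"dz":0,"rx":0,"ry":0,"rz":0.25,"hand":10},{"dx":0,"dy":0,"dz":0,"rx":0,"ry":0,"rz":0.25,"hand":10},{"dx":0,"dy":0,"dz":0,"rx":0,"ry":0,"rz":0,"hand":10},{"dx":0,"dy":0,"dz":0,"rx":0,"ry":0,"rz":0,"hand":10}]'

```text
time_s: 18.77
ee_pos: [0.5213, -0.0357, 0.1691]
tool_rot: [[0.047, 0.999, 0.001], [0.999, -0.047, 0.0], [0.001, 0.001, -1.0]]
force: [0.2, 2.0, 6.4]
grip_width: 0.234
```

```bash
python3 avg.py pics/s27.png; python3 look.py pics/s28.png
```

```text
19.1667 [0.54 1.53 5.61] [ 0.376 -0.091 -0.024] [0.027 0.039 0.051]
19.2167 [ 0.5213 -0.0357  0.1691] [-0.29  1.86  6.17] [ 0.367 -0.12  -0.011] 0.23758006925975306 -2.7155506866404973
```

View pics/s27.png

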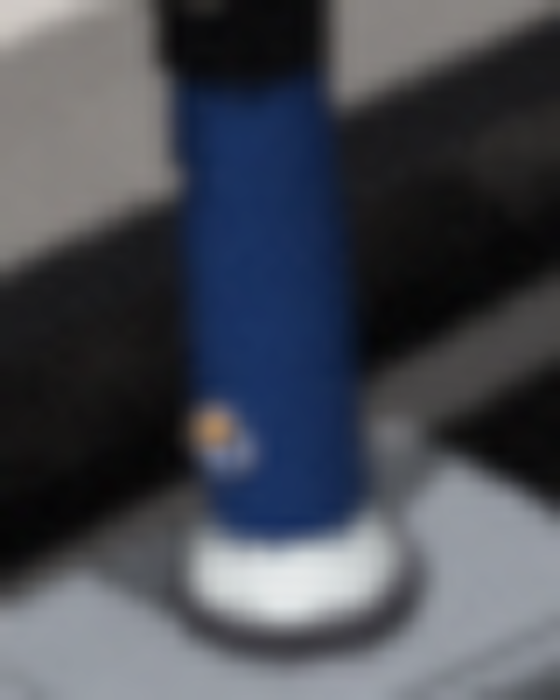

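Turning now meets a stop: the side force swings to +y, which is the button bearing on the hole's edge, and the brass stands out of the hole. I'll back off to mid-play, unload z and release.

>>> send_rows --steps '[{"dx":0,"dy":0,"dz":0,"rx":0,"ry":0,"rz":-0.3,"hand":10},{"dx":0,"dy":0,"dz":0,"rx":0,"ry":0,"rz":-0.3,"hand":10},{"dx":0,"dy":0,"dz":0.01,"rx":0,"ry":0,"rz":-0.25,"hand":10},{"dx":0,"dy":0,"dz":0,"rx":0,"ry":0,"rz":0,"hand":10},{"dx":0,"dy":0,"dz":0,"rx":0,"ry":0,"rz":0,"hand":10}]'

```text
time_s: 19.63
ee_pos: [0.521, -0.0359, 0.1691]
tool_rot: [[0.134, 0.991, 0.0], [0.991, -0.134, 0.0], [0.0, 0.0, -1.0]]
force: [1.1, 0.9, 3.3]
grip_width: 0.234
```

```bash
python3 avg.py pics/s29.png
```

```text
20.0333 [0.77 0.34 2.79] [-0.002 -0.215 -0.061] [0.041 0.052 0.038]
```

>>> send_rows --steps '[{"dx":0,"dy":0,"dz":0,"rx":0,"ry":0,"rz":0,"hand":24},{"dx":0,"dy":0,"dz":0,"rx":0,"ry":0,"rz":0,"hand":28},{"dx":0,"dy":0,"dz":0,"rx":0,"ry":0,"rz":0,"hand":40},{"dx":0,"dy":0,"dz":0,"rx":0,"ry":0,"rz":0,"hand":60},{"dx":0,"dy":0,"dz":0,"rx":0,"ry":0,"rz":0,"hand":60},{"dx":0,"dy":0,"dz":0,"rx":0,"ry":0,"rz":0,"hand":60},{"dx":0,"dy":0,"dz":0,"rx":0,"ry":0,"rz":0,"hand":60}]'

```text
time_s: 20.62
ee_pos: [0.5209, -0.0359, 0.1691]
tool_rot: [[0.134, 0.991, -0.0], [0.991, -0.134, 0.0], [-0.0, -0.0, -1.0]]
force: [0.3, 0.1, -0.0]
grip_width: 0.609
```

```bash
python3 look.py pics/s30.png; python3 avg.py pics/s31.png
```

```text
20.6667 [ 0.5209 -0.0359  0.1691] [-0.6   0.26 -0.45] [-0.036  0.084  0.03 ] 0.6277966314820439 -7.703119919890794
21.0667 [ 0.15  0.18 -0.04] [-0.069  0.096  0.001] [0.024 0.021 0.035]
```

View pics/s30.png

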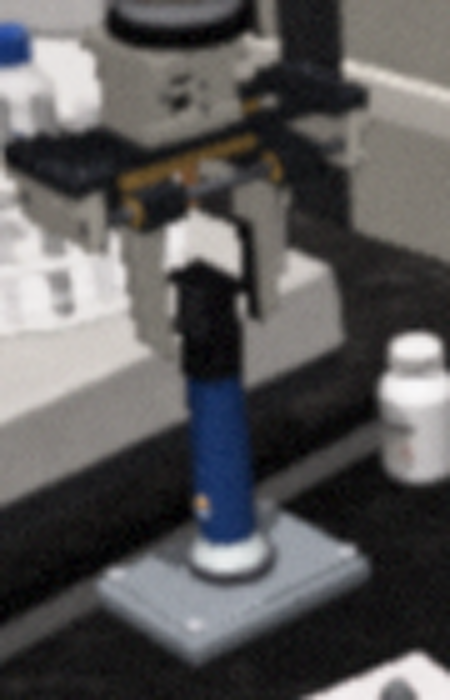

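View pics/s31.png

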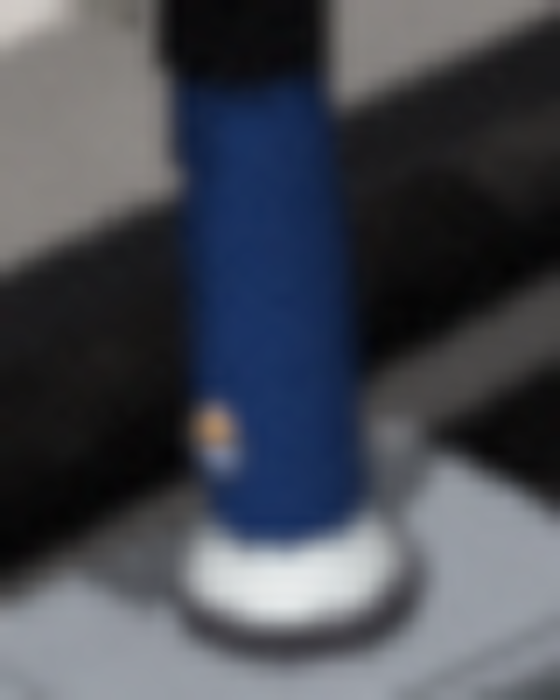

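Released: the column stands seated with the brass showing out of the hole at crop (215,425). Retreating straight up and then away for a final look.

>>> send_rows --steps '[{"dx":0,"dy":0,"dz":0.2,"rx":0,"ry":0,"rz":0,"hand":70},{"dx":0,"dy":0,"dz":0.5,"rx":0,"ry":0,"rz":0,"hand":70},{"dx":0,"dy":0,"dz":0.7,"rx":0,"ry":0,"rz":0,"hand":70},{"dx":0,"dy":0,"dz":0.7,"rx":0,"ry":0,"rz":0,"hand":70},{"dx":0,"dy":0,"dz":0.7,"rx":0,"ry":0,"rz":0,"hand":70},{"dx":0,"dy":0,"dz":0.7,"rx":0,"ry":0,"rz":0,"hand":70},{"dx":-0.5,"dy":0,"dz":0.5,"rx":0,"ry":0,"rz":0,"hand":70},{"dx":-0.8,"dy":0,"dz":0,"rx":0,"ry":0,"rz":0,"hand":70},{"dx":-0.8,"dy":0,"dz":0,"rx":0,"ry":0,"rz":0,"hand":70},{"dx":-0.8,"dy":0,"dz":0,"rx":0,"ry":0,"rz":0,"hand":70}]'

```text
time_s: 21.9
ee_pos: [0.4329, -0.0359, 0.2896]
tool_rot: [[0.134, 0.991, 0.001], [0.991, -0.134, -0.0], [-0.0, 0.001, -1.0]]
force: [0.5, 0.5, -0.1]
grip_width: 0.752
```

>>> send_rows --steps '[{"dx":-0.8,"dy":0,"dz":0,"rx":0,"ry":0,"rz":0,"hand":70},{"dx":-0.8,"dy":0,"dz":0,"rx":0,"ry":0,"rz":0,"hand":70},{"dx":-0.6,"dy":0,"dz":0,"rx":0,"ry":0,"rz":0,"hand":70},{"dx":0,"dy":0,"dz":0,"rx":0,"ry":0,"rz":0,"hand":70},{"dx":0,"dy":0,"dz":0,"rx":0,"ry":0,"rz":0,"hand":70}]'

```text
time_s: 22.32
ee_pos: [0.368, -0.036, 0.2899]
tool_rot: [[0.134, 0.991, 0.002], [0.991, -0.134, -0.0], [-0.0, 0.002, -1.0]]
force: [0.5, -0.6, 0.2]
grip_width: 0.75
```

```bash
python3 avg.py pics/s32.png; python3 - <<'E'
from h import *
from bench import optics
t=optics.capture("top"); crop(t,215,140,180,150,4,"pics/t32.png")
w=cloud(t);v,u=np.mgrid[0:400,0:640]
m=(w[...,2]>.185)&(w[...,2]<.23)&(u>225)&(u<275)&(v>190)&(v<250);print(m.sum())
if m.sum()>4:print(np.median(w[m],0),cv2.minAreaRect((w[m][:,:2]*1000).astype(np.float32)))
E
```

```text
22.7167 [-0.01 -0.3  -0.18] [-0.08   0.087 -0.01 ] [0.034 0.02  0.03 ]
158
[ 0.51950523 -0.03761514  0.20677178] ((519.5621337890625, -35.694847106933594), (35.420501708984375, 22.506235122680664), 82.38459777832031)
```

View pics/s32.png

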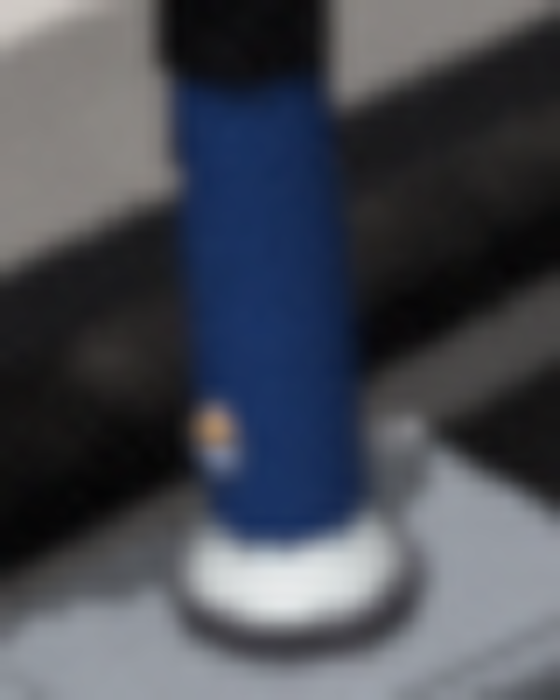

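View pics/t32.png

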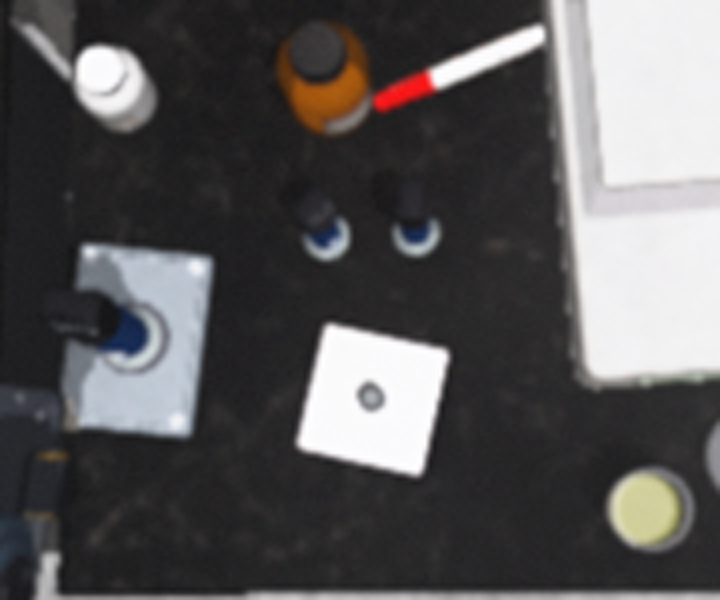

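```bash
python3 -c "
from bench import ctrl,status
print(ctrl.job_done(), status.state()['time_s'])"
```

```text
the job is handed in; nothing more can be done
the job is handed in; nothing more can be done
```

The blue column is seated on the stand with the button through its hole. I let go, backed the arm away and handed the job in at about 23 s of the 72 s limit.

**What I did:** I gripped the 180 mm column across its grip head and lifted it off the peg. I lowered it over the spigot with its hole about 25° short of the button. It touched the shoulder with about 8 N, at TCP z 0.169 m, the height I expected. Then I turned it until the button popped out, felt the stop, backed off 5° and released.

**Checks that agreed:**
- **Button:** the spring's side push of about 2 N disappeared at about 22° of turn. Further turning met a stop, felt as a reversed side force. Brass shows in the white-ringed hole.
- **Seating:** the column's top is at 0.207 m, against 0.208 m expected, and it stood unchanged after release.
- **Bystanders:** the white and brown bottles, the beaker and the small columns look unmoved in the last top picture. The dish was only at the edge of that picture, so I did not check it properly; the arm never went near it.

**Checks that were less clear:**
- **Free play:** the column turned about 16° between the button popping and the stop. The hole's width alone allows about 9°. I put the rest down to the loose fit of the bore on the spigot.
- **Stop:** I felt it in one direction only, and as side force; the measured twist stayed within noise.
- **Hole and button angles:** the hole ended at about 172°, while the camera put the button at about 165° ± 6°. That is within the free play I felt.

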